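# Put the stain bottles back in their spill saucers

## Robot

A 6-joint arm with a two-finger parallel gripper is mounted at the origin on the work surface. World frame = base frame: x ahead of the robot, y to its left, z up, the work surface at z = 0. Lengths are in mm, angles in rad, forces in N, time in s.
With the tool pointing down it reaches from about 350 to 775 mm from the base axis. Payload 7.3 kg.
Tool frame: the origin (TCP) lies at the very end of the fingers, on their centre line; the grasp point (between the pads) lies 19 mm behind it; z points along the fingers, y is the line along which they close (so a half turn about z gives the same grasp; the last joint's range is limited). The gripper opens to 92 mm and grips with 3 to 60 N. Pads are 19 mm wide; open, the fingers measure 130 mm over their backs; the gripper's body (75 mm by 190 mm) begins 47 mm behind the grasp point.
Start: joints at [-1.352, 0.342, 1.524, -0, 1.275, -0.146], TCP at [187.324, -490.467, 196.141] pointing down, gripper open.
Joint ranges: [-2.53, 2.53], [-0.77, 2.02], [0.04, 2.7], [-1, 4.14], [0.28, 2.66], [-3.11, 3.11]. Speed limits (rad/s): [2.57, 2.57, 3.14, 3.14, 3.14, 3.14].

## Interface

Orientations are given as [roll, pitch, yaw] about the fixed x, y, z axes, in that order (R = Rz(yaw) Ry(pitch) Rx(roll)).
In Python, from plant import get_obs, capture, close_job gives the robot as it stands. The module is installed in compiled form; this text tells all that it offers.
- The arm moves only by the shell command python3 -m handwheel 'ROWS'. ROWS is JSON, a list of rows, each a list of 3 entries, a list of its own where there are three numbers: the turn, a rotation vector about the tool's x, y, z in degrees, then the shift along the tool's x, y, z in m, then the opening, from 0 (shut) to 1 (fully open). A call has 1 to 12 rows; each row is the pose to reach, as a shift and turn from the pose commanded when the call began, along the tool's axes at that moment; what a row does not reach only later rows make up. A row lasts 1/10 s, in which the tool goes at most 50 mm and 8.59 degrees, less where a joint would pass 70% of its speed; a pose out of reach is approached as far as the arm can. A call with a gripper value outside its range is refused whole. The fingers move at their own pace and stop on an object; the grip force is fixed at half the most. Time passes only in rows, so rows that repeat a pose let the fingers close. It gives the time, the measured TCP pose, the force, the opening and the grip force at its end, in the units of the state.
- get_obs(): the state, without advancing time (a new reading comes with each control period).
- capture(name): name is "side" or "top" or "wrist"; returns a dict with "image" (400x640x3 uint8, red, green, blue), "depth" (400x640 float32, mm along the optical axis (not along the pixel's ray), 0 where there is no reading), "fx", "fy", "cx", "cy" (pixels), "camera_from_world" (4x4, takes a point from world to camera coordinates). Camera axes: x right, y down, z forward; pixel columns grow to the right and rows downward; lengths in mm; the calibration is good to about 2 mm. A picture is of the moment at which its call begins.
- close_job(): hands the job in; it is judged then, once.
The state is a dict: "time": time; "joint_positions": joint angles; "dq": joint speeds; "tau": joint torques, N m; "tool_pos": TCP position; "tcp_rot": TCP orientation; "contact_force": force on the tool from outside, world axes, zero at the start; "moment": the same for the moment, N m; "grip_width": finger opening in mm; "finger_force": force on a finger pad.
Only numpy, scipy, OpenCV 4.12 (cv2) and the standard library are available. Lean on these libraries where they do the work, as an engineer would, in place of code of your own. Each camera call takes 0.05 s, during which the arm holds its last target. There are 200 camera calls.

## Task

Slide staining is finished: put the four amber reagent bottles away, one after another, each standing upright in the recess of its own steel spill saucer. The square bottle belongs in the square saucer; of the round ones, the largest bottle goes in the largest saucer, the middle one in the middle one and the smallest in the smallest. Set each one down rather than dropping it, do not knock any bottle over, and leave the white jar and the pipette where they are.

Things in the scene. Friction and masses are not known exactly. Their poses are not given: they have to be found in the camera images.
- bottle_large_center (a point): centre (on the axis, half-way up, 48 mm above its foot) of the largest, squat round amber glass bottle with a white screw cap and paper label. It stands upright on the bench, z axis up; 64 mm in diameter, 96 mm high with the cap; its straight body, the part to grip, reaches from the foot to 63 mm up. Mass 0.27 to 0.53 kg.
- bottle_medium_center (a point): centre (on the axis, half-way up, 44 mm above its foot) of the middle-sized round amber glass bottle with a white screw cap and paper label. It stands upright on the bench, z axis up; 46 mm in diameter, 88 mm high with the cap; its straight body, the part to grip, reaches from the foot to 58 mm up. Mass 0.13 to 0.25 kg.
- bottle_small_center (a point): centre (on the axis, half-way up, 37 mm above its foot) of the smallest, slim round amber glass bottle with a white screw cap and paper label. It stands upright on the bench, z axis up; 30 mm in diameter, 74 mm high with the cap; its straight body, the part to grip, reaches from the foot to 48 mm up. Mass 0.05 to 0.10 kg.
- bottle_square_center (a point): centre (on the axis, half-way up, 41 mm above its foot) of the square-sided amber glass bottle with a white screw cap and paper label. It stands upright on the bench, z axis up; 40 x 40 mm in plan, its sides along its x and y axes, 82 mm high with the cap; its straight body, the part to grip, reaches from the foot to 54 mm up. Mass 0.10 to 0.21 kg.
- saucer_large: largest round spill saucer: fixed steel dish, 87 mm in outside diameter, recess 79 mm in diameter; rim 10 mm above the bench, recess floor 4 mm above the bench, so the recess is 6 mm deep. Origin: centre of its underside, on the bench; z up.
- saucer_medium: middle-sized round spill saucer: fixed steel dish, 69 mm in outside diameter, recess 61 mm in diameter; rim 10 mm above the bench, recess floor 4 mm above the bench, so the recess is 6 mm deep. Origin: centre of its underside, on the bench; z up.
- saucer_small: smallest round spill saucer: fixed steel dish, 53 mm in outside diameter, recess 45 mm in diameter; rim 10 mm above the bench, recess floor 4 mm above the bench, so the recess is 6 mm deep. Origin: centre of its underside, on the bench; z up.
- saucer_square: square spill saucer for the square bottle: fixed steel dish, 70 x 70 mm outside, sides along its x and y axes, recess 62 x 62 mm (the bottle goes in at any yaw, most easily with sides parallel); rim 10 mm above the bench, recess floor 4 mm above the bench, so the recess is 6 mm deep. Origin: centre of its underside, on the bench; z up.
- jar: bystander: low round white plastic jar, 52 mm in diameter, 42 mm high, standing on the bench; origin at the centre of its underside. Not to be moved.
- pipette: bystander: white and grey hand pipette about 265 mm long, 26 mm wide, 24 mm high, lying on the bench beyond the rest, along its x axis; origin on the bench near its middle. Not to be moved.
Not all that is in view belongs to the job. Leave any blue look-alike of the saucer_small alone. What is shaped like the part that bears bottle_square_center but black or yellow is not meant.

How it is judged:
By the outcome, as a careful person would: the job done as asked, in the order asked, and still so for the second after the job is handed in, with the robot touching nothing.
It also fails if it takes over 109 s, if anything falls off the work surface, if the arm or the gripper's body presses on something with over 40 N, if the wrist force passes 120 N, or if a joint passes its speed limit or range.

## Working session

There is one attempt and no reset: what is moved stays moved. The work goes in short steps, Python scripts to look and compute and a shell command to move; the robot and the scene stay as the last step left them, time stands still between calls to the robot, and variables do not carry over. Pictures are saved under pics/ and viewed, at most 14 in all, crops included, and the job is handed in when it is done.

```bash
mkdir -p pics
cat > h.py <<'E'
import numpy as np,cv2
from plant import get_obs,capture
def snap(n,f):
    c=capture(n); cv2.imwrite('pics/'+f+'.png',c['image'][:,:,::-1]); np.savez('/tmp/'+f+'.npz',**c); return c
def cloud(c):
    d=c['depth'];v,u=np.mgrid[:400,:640]
    P=np.stack([(u-c['cx'])/c['fx']*d,(v-c['cy'])/c['fy']*d,d,np.ones_like(d)],-1)
    W=P@np.linalg.inv(c['camera_from_world']).T
    W=W[...,:3]; W[d<=0]=np.nan; return W
E
python3 - <<'E'
from h import *
for n in('top','side'):
    c=snap(n,n+'0'); print(np.linalg.inv(c['camera_from_world']).round(2).tolist(),c['fx'])
o=get_obs();print(o['time'],o['tool_pos'],o['tcp_rot'],o['grip_width'])
E
```

```text
[[-0.0, -0.99, 0.14, 368.85], [-1.0, 0.0, 0.01, -4.28], [-0.01, -0.14, -0.99, 1279.17], [0.0, 0.0, 0.0, 1.0]] 434.18933163383423
[[0.94, -0.18, 0.3, 131.49], [-0.35, -0.45, 0.82, -1208.35], [-0.01, -0.87, -0.49, 769.02], [0.0, 0.0, 0.0, 1.0]] 501.2138536975373
0.1 [ 187.23085534 -490.07809581  195.53635044] [-3.14033547e+00 -1.52479758e-04  3.64821542e-01] 91.63292198689304
```

View pics/top0.png

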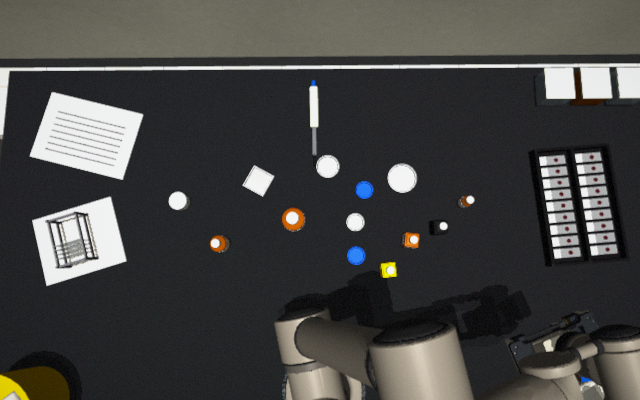

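View pics/side0.png

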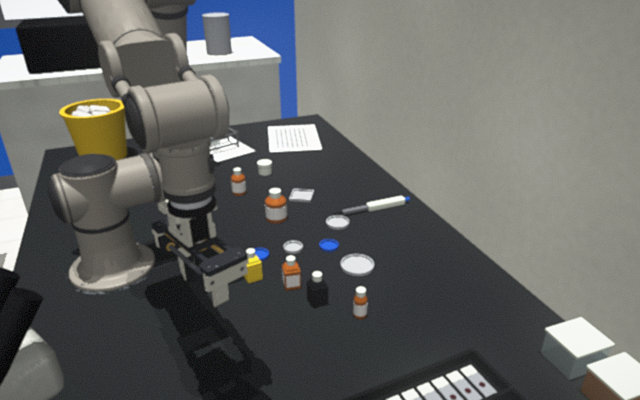

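The top view shows:
- **Bottles:** medium (219,243), large (293,219), square (411,240), small (466,201).
- **Saucers:** square (259,180), medium (327,166), small (355,222), large (402,178).
- **Leave alone:** jar (178,200), pipette (314,115), blue look-alikes (364,189) and (356,256), and the black and yellow bottles.

The side view agrees with this.

```bash
cat > m.py <<'E'
from h import *
from scipy import ndimage as nd
def blobs(f,zmin=5):
    c=np.load('/tmp/'+f+'.npz'); W=cloud(c)
    return c,W
c,W=blobs('top0')
names=dict(B_med=(219,243),B_large=(293,219),B_sq=(411,240),B_small=(466,201),S_sq=(259,180),S_med=(327,166),S_small=(355,222),S_large=(402,178),jar=(178,200),black=(438,227),yellow=(389,270))
img=c['image'].astype(int)
for n,(u,v) in names.items():
    r=24;sl=(slice(v-r,v+r),slice(u-r,u+r)); w=W[sl].reshape(-1,3); I=img[sl]
    lab,_=nd.label((I.max(-1)>75) if n!='black' else (W[sl][...,2]>20)); k=(lab==lab[r,r]).ravel()
    p=w[k]; p=p[~np.isnan(p).any(1)]
    zt=np.percentile(p[:,2],90)
    if n[0]=='S': q=p
    else: q=p[p[:,2]>zt-6]
    lo,hi=np.percentile(q,2,0),np.percentile(q,98,0)
    extra=''
    if n in('B_sq','S_sq'):
        extra=cv2.minAreaRect(p[:,:2].astype(np.float32))
    print(n,'n',k.sum(),'z',zt.round(1),'med z',np.median(p[:,2]).round(1),'mid',((lo+hi)/2).round(1)[:2],'size',(hi-lo).round(1)[:2],'mean',q.mean(0).round(1)[:2],extra)
E
python3 m.py
```

```text
B_med n 250 z 88.5 med z 66.1 mid [407.  296.2] size [21.9 21.5] mean [406.4 296.3] 
B_large n 448 z 96.7 med z 71.4 mid [473.7  86.1] size [31.6 30.1] mean [473.8  85.8] 
B_sq n 233 z 82.3 med z 58.6 mid [ 415.1 -247.5] size [19.2 19.1] mean [ 414.8 -247.3] ((416.704345703125, -253.5969696044922), (53.685665130615234, 46.696937561035156), 82.26837158203125)
B_small n 134 z 74.5 med z 57.0 mid [ 526.3 -409. ] size [20.3 20.6] mean [ 525.7 -408.8] 
S_sq n 595 z 10.6 med z 5.0 mid [594.7 193.8] size [80.  79.5] mean [594.9 193.7] ((595.939453125, 194.40240478515625), (74.47615814208984, 74.03064727783203), 61.07332992553711)
S_med n 447 z 10.5 med z 5.3 mid [638.9 -13.7] size [65.8 63. ] mean [638.  -13.4] 
S_small n 282 z 10.6 med z 5.0 mid [471.4 -93.6] size [50.8 49.8] mean [470.7 -93.7] 
S_large n 712 z 10.0 med z 4.7 mid [ 601.7 -234.2] size [81.7 82.3] mean [ 601.6 -234.6] 
jar n 300 z 45.7 med z 42.2 mid [529.4 420.7] size [46.5 45.9] mean [529.9 420.4] 
black n 247 z 81.7 med z 58.5 mid [ 451.7 -328.8] size [16.7 19.9] mean [ 451.6 -328.8] 
yellow n 242 z 81.8 med z 58.4 mid [ 331.4 -180.3] size [18.7 19.3] mean [ 331.9 -180.3]
```

The heights match the given sizes to within about 1 mm. Next I'll go above the square bottle and look for its yaw.

```bash
cat > d.py <<'E'
# usage: d.py x y z yawdeg  -> row turn/shift from current pose (TCP target)
import sys
from h import *
from scipy.spatial.transform import Rotation as R
x,y,z,yw=map(float,sys.argv[1:5]); o=get_obs()
A=R.from_euler('xyz',o['tcp_rot']); cur=np.degrees(o['tcp_rot'][2])
yw=min((yw+180*k for k in(-1,0,1,2)),key=lambda a:abs(a-cur))
B=R.from_euler('xyz',[np.pi,0,np.radians(yw)])
print('turn',np.degrees((A.inv()*B).as_rotvec()).round(2),'shift',(A.inv().apply(np.array([x,y,z])-o['tool_pos'])/1000).round(4),'t',o['time'],'q6',o['joint_positions'][5].round(2),'yaw',cur.round(1),'pos',o['tool_pos'].round(1),'w',o['grip_width'],'F',np.round(o['contact_force'],1))
E
python3 d.py 415 -247 200 21
```

```text
turn [-0.07 -0.01 -0.1 ] shift [ 0.2995 -0.1458 -0.0042] t 0.1 q6 -0.15 yaw 20.9 pos [ 187.2 -490.1  195.5] w 91.63292198689304 F [ 0.6 -0.   0.2]
```

```bash
python3 -m handwheel '[[[0,0,0],[0.30,-0.146,-0.004],1],[[0,0,0],[0.30,-0.146,-0.004],1],[[0,0,0],[0.30,-0.146,-0.004],1],[[0,0,0],[0.30,-0.146,-0.004],1],[[0,0,0],[0.30,-0.146,-0.004],1],[[0,0,0],[0.30,-0.146,-0.004],1],[[0,0,0],[0.30,-0.146,-0.004],1],[[0,0,0],[0.30,-0.146,-0.004],1],[[0,0,0],[0.30,-0.146,-0.004],1],[[0,0,0],[0.30,-0.146,-0.004],1],[[0,0,0],[0.30,-0.146,-0.004],1]]'
python3 - <<'E'
from h import *
c=snap('wrist','w1');W=cloud(c)
print(get_obs()['tool_pos'])
E
```

```text
time: 1.2
tool_pos: [414.7, -248.0, 200.0]
tcp_rot: [-3.142, 0.0, 0.363]
contact_force: [-0.5, -0.7, -0.3]
grip_width: 92.0
finger_force: 0.0
[ 414.74223386 -248.01551556  200.03468204]
```

View pics/w1.png

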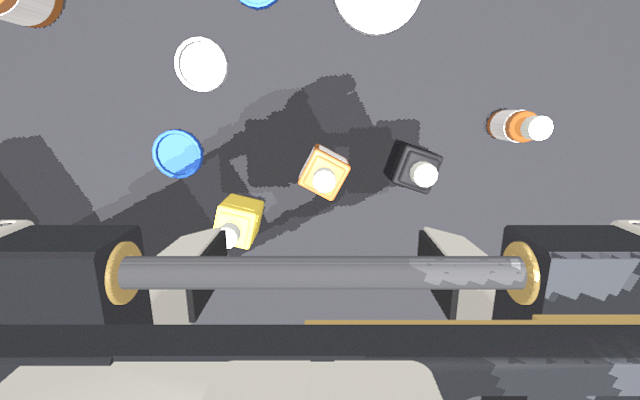

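The wrist view shows the square bottle at (324,175), the black one at (415,165), the yellow one at (238,220), the small bottle at (525,126) and the small saucer at (200,65).

```bash
cat > w.py <<'E'
import sys
from h import *
from scipy import ndimage as nd
# w.py file u v zlo zhi : points of height band near pixel -> centre and minAreaRect
f=sys.argv[1];u,v,zl,zh=map(float,sys.argv[2:6]);c=np.load('/tmp/'+f+'.npz');W=cloud(c)
m=(W[...,2]>zl)&(W[...,2]<zh); vv,uu=np.mgrid[:400,:640]; m&=np.hypot(uu-u,vv-v)<float(sys.argv[6])
p=W[m]; lo,hi=np.percentile(p,2,0),np.percentile(p,98,0)
r=cv2.minAreaRect(p[:,:2].astype(np.float32))
print(len(p),'mid',((lo+hi)/2).round(1),'size',(hi-lo).round(1),'rect',np.round(r[0],1),np.round(r[1],1),round(r[2],1))
E
echo cap;python3 w.py w1 324 180 77 90 25; echo shoulder; python3 w.py w1 324 173 44 60 38; echo saucer; python3 w.py w1 200 65 8 14 40
python3 d.py 415 -247 24 0
```

```text
cap
456 mid [ 415.4 -249.5   80. ] size [19.5 19.1  3.5] rect [ 415.2 -249.5] [21.1 21. ] 35.4
shoulder
1081 mid [ 415.5 -249.3   53.9] size [39.9 39.8 11.9] rect [ 414.9 -249.6] [40.1 40.3] 82.7
saucer
321 mid [469.4 -95.    9. ] size [49.4 49.7  1.9] rect [469.3 -95. ] [51.2 51. ] 64.8
turn [0.000e+00 2.000e-02 2.078e+01] shift [ 0.0007 -0.0008  0.176 ] t 1.25 q6 0.51 yaw 20.8 pos [ 414.7 -248.   200. ] w 91.93534199685749 F [-0.9  0.3 -0.5]
```

The bottle's yaw is 82.7° and its centre is (415.2,-249.5). I'll close along world x, which keeps the fingers clear of the black and yellow bottles.

```bash
python3 -m handwheel '[[[0,0,-62],[0,0.0016,0.09],1],[[0,0,-62],[0,0.0016,0.09],1],[[0,0,-62],[0,0.0016,0.09],1],[[0,0,-62],[0,0.0016,0.09],1],[[0,0,-62],[0,0.0016,0.09],1],[[0,0,-62],[0,0.0016,0.09],1],[[0,0,-62],[0,0.0016,0.09],1],[[0,0,-62],[0,0.0016,0.09],1],[[0,0,-62],[0,0.0016,0.13],1],[[0,0,-62],[0,0.0016,0.155],1],[[0,0,-62],[0,0.0016,0.176],1],[[0,0,-62],[0,0.0016,0.176],1]]'
python3 -m handwheel '[[[0,0,0],[0,0,0],0],[[0,0,0],[0,0,0],0],[[0,0,0],[0,0,0],0],[[0,0,0],[0,0,0],0],[[0,0,0],[0,0,0],0],[[0,0,0],[0,0,0],0],[[0,0,0],[0,0,0],0],[[0,0,0],[0,0,0],0],[[0,0,0],[0,0,0],0]]'; python3 d.py 595.5 194 140 83
```

```text
time: 2.45
tool_pos: [414.0, -248.0, 21.9]
tcp_rot: [-3.137, -0.003, 1.445]
contact_force: [-0.0, -0.6, 0.3]
grip_width: 91.8
finger_force: 0.0
time: 3.35
tool_pos: [416.0, -248.5, 24.1]
tcp_rot: [-3.141, -0.0, 1.447]
contact_force: [0.0, -0.5, 0.2]
grip_width: 24.3
finger_force: 0.0
turn [-0.01 -0.   -0.1 ] shift [ 0.4613  0.1234 -0.1159] t 3.35 q6 -0.57 yaw 82.9 pos [ 416.  -248.5   24.1] w 24.288599430919998 F [ 0.  -0.5  0.2]
```

The fingers passed 40 mm with no force reading, so I'll look.

Run:
```python
from h import *
c=snap('wrist','w2');d=snap('side','s2')
i=c['image'][:,:,::-1];s=cv2.resize(d['image'][200:330,200:400,::-1],None,fx=3.2,fy=3.2)[:190]
s=cv2.resize(d['image'][220:320,220:380,::-1],(320,200))
cv2.imwrite('pics/c2.png',np.vstack([i,np.pad(s,((0,0),(0,320),(0,0)))]))
```

```text
(no output)
```

View pics/c2.png

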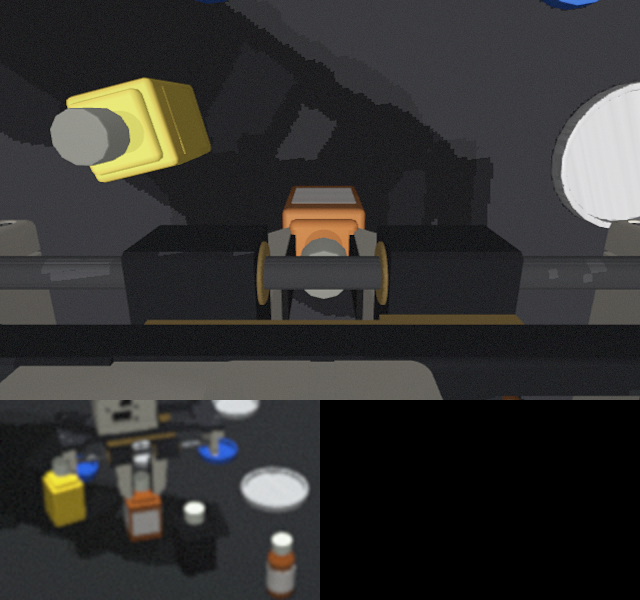

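The wrist view shows the fingers straddling the cap (324,270), seemingly above the shoulder. I'll check the heights from the depth image.

Run:
```python
from h import *
c=np.load('/tmp/w2.npz');W=cloud(c)
for u,v in[(324,235),(320,215),(324,197),(324,292),(324,248),(285,240),(365,240),(292,237),(357,237),(90,138),(120,125),(300,130),(280,245),(275,310)]: print(u,v,W[v,u].round(0),c['depth'][v,u])
print(np.linalg.inv(c['camera_from_world']).round(2).tolist(), get_obs()['joint_positions'])
d=np.load('/tmp/s2.npz');S=cloud(d)
for v in range(232,292,5): print(v,[S[v,u].round(0).tolist() for u in(280,284,292,299,303)])
```

```text
324 235 [ 417. -240.   59.] 161.09744
320 215 [ 416. -233.   52.] 166.5532
324 197 [ 418. -230.   32.] 185.06447
324 292 [ 415. -257.   81.] 143.7144
324 248 [ 417. -239.   78.] 142.42137
285 240 [ 401. -237.   70.] 150.51622
365 240 [ 434. -241.   70.] 149.88937
292 237 [ 403. -239.   61.] 159.06232
357 237 [ 431. -240.   66.] 153.65918
90 138 [ 337. -184.   80.] 130.14082
120 125 [ 343. -181.   70.] 138.28023
300 130 [ 408. -195.   -1.] 208.65901
280 245 [ 399. -236.   76.] 144.28937
275 310 [ 401. -243.  113.] 110.0026
[[0.99, -0.12, -0.03, 423.25], [-0.12, -0.96, -0.25, -183.67], [-0.0, 0.25, -0.97, 210.86], [0.0, 0.0, 0.0, 1.0]] [-6.96691884e-01  4.88870355e-01  1.84938412e+00  4.04533916e-05
  8.03058060e-01 -5.72771087e-01]
232 [[389.0, -271.0, 172.0], [399.0, -268.0, 168.0], [416.0, -274.0, 167.0], [434.0, -272.0, 162.0], [443.0, -273.0, 160.0]]
237 [[387.0, -274.0, 160.0], [397.0, -274.0, 158.0], [415.0, -276.0, 155.0], [431.0, -280.0, 153.0], [441.0, -277.0, 149.0]]
242 [[388.0, -270.0, 144.0], [396.0, -272.0, 144.0], [477.0, -70.0, 3.0], [429.0, -283.0, 142.0], [438.0, -28
[... 396 characters left out ...]
8.0, 81.0], [397.0, -263.0, 81.0], [417.0, -261.0, 75.0], [434.0, -263.0, 72.0], [476.0, -168.0, -1.0]]
267 [[413.0, -164.0, -4.0], [397.0, -260.0, 65.0], [416.0, -263.0, 62.0], [434.0, -263.0, 58.0], [468.0, -189.0, -1.0]]
272 [[406.0, -186.0, -3.0], [395.0, -263.0, 53.0], [414.0, -268.0, 51.0], [429.0, -276.0, 52.0], [460.0, -212.0, 0.0]]
277 [[400.0, -208.0, -2.0], [395.0, -263.0, 38.0], [412.0, -271.0, 39.0], [429.0, -274.0, 36.0], [454.0, -230.0, -1.0]]
282 [[394.0, -227.0, -3.0], [397.0, -254.0, 16.0], [411.0, -273.0, 26.0], [430.0, -270.0, 18.0], [447.0, -249.0, -2.0]]
287 [[387.0, -250.0, -0.0], [397.0, -252.0, -1.0], [412.0, -270.0, 8.0], [429.0, -273.0, 6.0], [441.0, -268.0, -1.0]]
```

```bash
python3 -m handwheel '[[[0,0,0],[0,0,0],0],[[0,0,0],[0,0,0],0],[[0,0,0],[0,0,0],0],[[0,0,0],[0,0,0],0]]'
python3 - <<'E'
from h import *
for f in('w1','w2'):
    c=np.load('/tmp/'+f+'.npz');W=cloud(c)
    for u in ((130,530,195,430) if f=='w1' else (262,384,285,365)): print(f,u,[W[v,u].round(0).tolist() for v in(250,272,300)])
E
```

```text
time: 3.85
tool_pos: [416.1, -248.6, 24.1]
tcp_rot: [3.141, 0.0, 1.447]
contact_force: [0.4, -0.3, -0.9]
grip_width: 21.0
finger_force: 30.0
w1 130 [[427.0, -194.0, 307.0], [425.0, -197.0, 312.0], [415.0, -197.0, 308.0]]
w1 530 [[462.0, -282.0, 311.0], [458.0, -282.0, 314.0], [452.0, -285.0, 315.0]]
w1 195 [[406.0, -198.0, 256.0], [430.0, -211.0, 311.0], [395.0, -206.0, 272.0]]
w1 430 [[437.0, -289.0, 248.0], [450.0, -262.0, 312.0], [306.0, -432.0, -2.0]]
w2 262 [[405.0, -214.0, 134.0], [405.0, -218.0, 138.0], [404.0, -225.0, 139.0]]
w2 384 [[433.0, -218.0, 135.0], [433.0, -221.0, 139.0], [432.0, -227.0, 140.0]]
w2 285 [[402.0, -237.0, 81.0], [410.0, -220.0, 136.0], [402.0, -248.0, 99.0]]
w2 365 [[433.0, -240.0, 81.0], [428.0, -222.0, 136.0], [430.0, -248.0, 105.0]]
```

A 21 mm grip at 30 N means the fingers hold the cap, so the fingertips may be higher than the reported TCP. I'll measure the tip height in w1 and from the side camera.

Run:
```python
from h import *
c=np.load('/tmp/w1.npz');W=cloud(c)
for v in range(228,260,4): print(v,[W[v,u].round(0).tolist() for u in(205,215,222,426,435)])
d=snap('side','s3')
cv2.imwrite('pics/s3c.png',cv2.resize(d['image'][215:305,240:360,::-1],(800,600),interpolation=cv2.INTER_CUBIC))
```

```text
228 [[299.0, -147.0, -1.0], [406.0, -198.0, 231.0], [341.0, -178.0, 81.0], [441.0, -291.0, 230.0], [393.0, -398.0, -3.0]]
232 [[404.0, -195.0, 235.0], [406.0, -199.0, 235.0], [406.0, -202.0, 233.0], [440.0, -290.0, 233.0], [442.0, -294.0, 235.0]]
236 [[406.0, -197.0, 241.0], [405.0, -200.0, 237.0], [405.0, -203.0, 235.0], [439.0, -289.0, 237.0], [441.0, -291.0, 242.0]]
240 [[406.0, -198.0, 246.0], [406.0, -202.0, 242.0], [403.0, -203.0, 235.0], [438.0, -288.0, 242.0], [441.0, -290.0, 245.0]]
244 [[407.0, -200.0, 251.0], [405.0, -203.0, 245.0], [402.0, -204.0, 237.0], [437.0, -289.0, 242.0], [439.0, -290.0, 247.0]]
248 [[405.0, -200.0, 251.0], [404.0, -203.0, 245.0], [400.0, -205.0, 235.0], [435.0, -290.0, 242.0], [439.0, -289.0, 252.0]]
252 [[406.0, -201.0, 255.0], [402.0, -204.0, 245.0], [399.0, -205.0, 237.0], [433.0, -290.0, 242.0], [438.0, -288.0, 255.0]]
256 [[432.0, -211.0, 306.0], [433.0, -213.0, 307.0], [433.0, -215.0, 306.0], [452.0, -261.0, 308.0], [452.0, -264.0, 307.0]]
```

View pics/s3c.png

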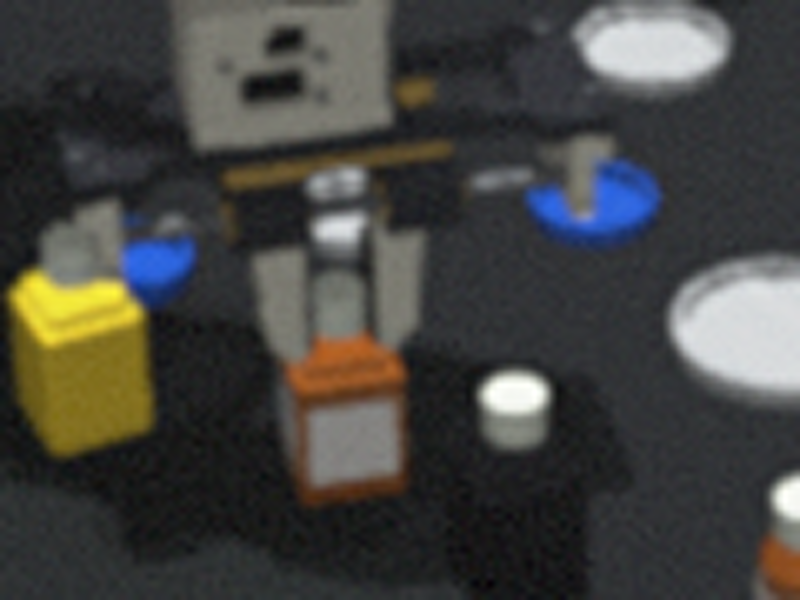

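The side view shows the tips on either side of the cap, ending at the shoulder. Both depth readings put the real fingertips about 31 mm above the reported TCP, with x and y in agreement. From here I'll use tip z = reported z + 31. I'll open, go 30 mm lower and grip again.

```bash
python3 -m handwheel '[[[0,0,0],[0,0,0],1],[[0,0,0],[0,0,0],1],[[0,0,0],[0,0,0],1],[[0,0,0],[0,0,0],1],[[0,0,0],[-0.001,0,0],1],[[0,0,0],[-0.002,0,0],1],[[0,0,0],[-0.002,0,0.01],1],[[0,0,0],[-0.002,0,0.02],1],[[0,0,0],[-0.002,0,0.029],1],[[0,0,0],[-0.002,0,0.029],1]]'
python3 -m handwheel '[[[0,0,0],[0,0,0],0],[[0,0,0],[0,0,0],0],[[0,0,0],[0,0,0],0],[[0,0,0],[0,0,0],0],[[0,0,0],[0,0,0],0],[[0,0,0],[0,0,0],0],[[0,0,0],[0,0,0],0],[[0,0,0],[0,0,0],0],[[0,0,0],[0,0,0],0]]'; python3 d.py 595.5 194 110 62
```

```text
time: 4.9
tool_pos: [414.8, -249.7, -6.6]
tcp_rot: [-3.139, -0.002, 1.447]
contact_force: [0.6, 1.7, -0.1]
grip_width: 90.9
finger_force: 0.0
time: 5.8
tool_pos: [415.9, -250.6, -4.8]
tcp_rot: [3.141, 0.0, 1.447]
contact_force: [0.6, 0.5, 0.4]
grip_width: 39.8
finger_force: 30.0
turn [2.00e-02 1.00e-02 2.09e+01] shift [ 0.4634  0.1233 -0.1149] t 5.8 q6 -0.58 yaw 82.9 pos [ 415.9 -250.6   -4.8] w 39.82484574173722 F [0.6 0.5 0.4]
```

Gripped at 39.8 mm, which matches the body. Lift and carry to the square saucer.

```bash
python3 -m handwheel '[[[0,0,0],[0,0,-0.02],0],[[0,0,0],[0,0,-0.06],0],[[0,0,0],[0,0,-0.1],0],[[0,0,2],[0.02,0.005,-0.115],0],[[0,0,5],[0.06,0.016,-0.115],0],[[0,0,8],[0.105,0.028,-0.115],0],[[0,0,11],[0.15,0.04,-0.115],0],[[0,0,14],[0.195,0.052,-0.115],0],[[0,0,17],[0.24,0.064,-0.115],0],[[0,0,20],[0.285,0.076,-0.115],0],[[0,0,22],[0.33,0.088,-0.115],0],[[0,0,22],[0.37,0.099,-0.115],0]]'
python3 d.py 595.5 194 110 61
```

```text
time: 7.0
tool_pos: [559.8, 106.7, 109.6]
tcp_rot: [-3.141, 0.001, 1.063]
contact_force: [0.6, -0.5, -2.2]
grip_width: 39.8
finger_force: 30.0
turn [-0.05  0.03 -0.12] shift [ 0.0937 -0.0113 -0.0004] t 7.0 q6 0.56 yaw 60.9 pos [559.8 106.7 109.6] w 39.848983833165605 F [ 0.6 -0.5 -2.2]
```

```bash
python3 -m handwheel '[[[0,0,0],[0.04,-0.005,0],0],[[0,0,0],[0.07,-0.009,0],0],[[0,0,0],[0.088,-0.011,0],0],[[0,0,0],[0.09,-0.011,0],0],[[0,0,0],[0.09,-0.011,0],0]]'
python3 d.py 595.5 194 0.5 61
python3 - <<'E'
from h import *
snap('wrist','w4')
E
```

```text
time: 7.5
tool_pos: [593.3, 188.3, 109.3]
tcp_rot: [-3.141, 0.001, 1.064]
contact_force: [0.1, -1.0, -2.3]
grip_width: 39.6
finger_force: 30.0
turn [-0.06  0.08 -0.05] shift [ 0.0062 -0.0007  0.1087] t 7.5 q6 0.69 yaw 61.0 pos [593.3 188.3 109.3] w 39.57245088205498 F [ 0.1 -1.  -2.3]
```

View pics/w4.png

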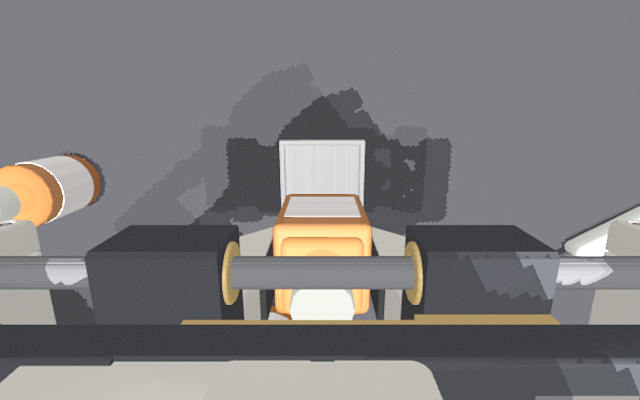

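The saucer's far edge is at row 141 (columns 280 to 364), parallel to the bottle and centred in the columns. I'll check its centre along the tool x axis.

```bash
python3 - <<'E'
from h import *
c=np.load('/tmp/w4.npz');W=cloud(c)
a=np.radians(61);tx=np.array([np.cos(a),np.sin(a)]);ty=np.array([np.sin(a),-np.cos(a)])
m=(W[...,2]>7)&(W[...,2]<14);m[210:]=0;m[:,:250]=0;m[:,400:]=0
p=W[m][:,:2]; s=p@tx;t=p@ty
e=np.percentile(s,99);tm=(np.percentile(t,1)+np.percentile(t,99))/2
print(e,'t width',np.ptp(np.percentile(t,[1,99])),'centre',(e-34.5)*tx+tm*ty)
E
python3 d.py 595.5 194 0.5 61
```

```text
489.92205209640724 t width 69.44114078671288 centre [593.60977661 191.66538366]
turn [-0.05  0.08 -0.1 ] shift [ 0.0067 -0.001   0.109 ] t 7.55 q6 0.69 yaw 60.9 pos [593.3 187.7 109.5] w 40.26771844098964 F [-0.9 -0.4 -2.2]
```

```bash
python3 -m handwheel '[[[0,0,0],[0.005,-0.001,0.03],0],[[0,0,0],[0.005,-0.001,0.065],0],[[0,0,0],[0.005,-0.001,0.09],0],[[0,0,0],[0.005,-0.001,0.1],0],[[0,0,0],[0.005,-0.001,0.104],0],[[0,0,0],[0.005,-0.001,0.107],0],[[0,0,0],[0.005,-0.001,0.109],0],[[0,0,0],[0.005,-0.001,0.11],0],[[0,0,0],[0.005,-0.001,0.11],0]]'
```

```text
time: 8.45
tool_pos: [595.9, 193.3, 0.8]
tcp_rot: [3.141, -0.001, 1.063]
contact_force: [-0.8, 0.1, -1.7]
grip_width: 40.0
finger_force: 30.0
```

```bash
python3 -m handwheel '[[[0,0,0],[0,0,0.0005],0],[[0,0,0],[0,0,0.001],0],[[0,0,0],[0,0,0.0015],0],[[0,0,0],[0,0,0.0015],0]]'
```

```text
time: 8.85
tool_pos: [595.7, 193.3, -0.8]
tcp_rot: [3.141, -0.0, 1.063]
contact_force: [-1.4, -0.6, 4.9]
grip_width: 39.7
finger_force: 30.0
```

The wrist force now shows contact. I'll release and rise.

```bash
python3 -m handwheel '[[[0,0,0],[0,0,0],1],[[0,0,0],[0,0,0],1],[[0,0,0],[0,0,0],1],[[0,0,0],[0,0,0],1],[[0,0,0],[0,0,0],1],[[0,0,0],[0,0,-0.01],1],[[0,0,0],[0,0,-0.04],1],[[0,0,0],[0,0,-0.08],1],[[0,0,0],[0,0,-0.12],1],[[0,0,0],[0,0,-0.12],1]]'; python3 d.py 473 85 110 61
```

```text
time: 9.85
tool_pos: [599.2, 194.1, 126.0]
tcp_rot: [3.132, -0.008, 1.063]
contact_force: [1.1, -0.2, 0.0]
grip_width: 91.6
finger_force: 0.0
turn [ 0.55 -0.46 -0.09] shift [-0.1568 -0.0574  0.0142] t 9.85 q6 0.7 yaw 60.9 pos [599.2 194.1 126. ] w 91.63495677132833 F [ 1.1 -0.2  0. ]
```

```bash
python3 -m handwheel '[[[0,0,0],[-0.04,-0.015,-0.03],1],[[0,0,0],[-0.085,-0.03,-0.06],1],[[0,0,0],[-0.13,-0.045,-0.08],1],[[0,0,0],[-0.155,-0.055,-0.08],1],[[0,0,0],[-0.155,-0.055,-0.08],1],[[0,0,0],[-0.155,-0.055,-0.08],1],[[0,0,0],[-0.155,-0.055,-0.08],1],[[0,0,0],[-0.155,-0.055,-0.08],1]]'
python3 - <<'E'
from h import *
c=snap('wrist','w5');W=cloud(c)
m=(W[...,2]>90)&(W[...,2]<102);v,u=np.where(m);print(np.median(u),np.median(v));p=W[m];lo,hi=np.percentile(p,1,0),np.percentile(p,99,0);print(len(p),(lo+hi)/2,hi-lo)
m=(abs(W[...,2]-82)<4)&(np.hypot(W[...,0]-595,W[...,1]-194)<30);print('sq cap',m.sum(),W[m].mean(0))
E
python3 d.py 473.5 85.5 4 61
```

```text
time: 10.65
tool_pos: [472.6, 85.1, 198.1]
tcp_rot: [-3.141, 0.0, 1.064]
contact_force: [0.1, 0.2, -0.3]
grip_width: 91.8
finger_force: 0.0
326.0 185.0
1243 [474.55799336  83.98501821  93.80336919] [31.74214767 32.01565076  3.95103925]
sq cap 49 [589.22513515 185.30532453  81.61525057]
turn [-0.04  0.03 -0.05] shift [0.0009 0.0008 0.194 ] t 10.7 q6 0.53 yaw 61.0 pos [472.5  85.1 198. ] w 91.72307933421561 F [ 0.8  1.  -0.4]
```

```bash
python3 -m handwheel '[[[0,0,0],[0,0.002,0.04],1],[[0,0,0],[0,0.002,0.085],1],[[0,0,0],[0,0.002,0.13],1],[[0,0,0],[0,0.002,0.165],1],[[0,0,0],[0,0.002,0.185],1],[[0,0,0],[0,0.002,0.194],1],[[0,0,0],[0,0.002,0.194],1]]'
python3 -m handwheel '[[[0,0,0],[0,0,0],0],[[0,0,0],[0,0,0],0],[[0,0,0],[0,0,0],0],[[0,0,0],[0,0,0],0],[[0,0,0],[0,0,0],0],[[0,0,0],[0,0,0],0]]'; python3 d.py 601 -234.5 120 61
```

```text
time: 11.4
tool_pos: [473.4, 83.8, 3.5]
tcp_rot: [-3.14, 0.001, 1.063]
contact_force: [0.0, -0.3, 0.5]
grip_width: 91.9
finger_force: 0.0
time: 12.0
tool_pos: [475.0, 83.5, 5.5]
tcp_rot: [3.139, -0.001, 1.063]
contact_force: [2.2, -1.1, 6.1]
grip_width: 63.5
finger_force: 30.0
turn [ 0.14 -0.07 -0.1 ] shift [-0.2164  0.265  -0.1141] t 12.0 q6 0.52 yaw 60.9 pos [475.   83.5   5.5] w 63.46979850214463 F [ 2.2 -1.1  6.1]
```

```bash
python3 -m handwheel '[[[0,0,0],[0,0,0],0],[[0,0,0],[0,0,-0.01],0],[[0,0,0],[0,0,-0.04],0],[[0,0,0],[0,0,-0.08],0],[[0,0,0],[0,0,-0.115],0],[[0,0,0],[-0.02,0.025,-0.12],0],[[0,0,0],[-0.043,0.053,-0.12],0],[[0,0,0],[-0.07,0.086,-0.12],0],[[0,0,0],[-0.097,0.119,-0.12],0],[[0,0,0],[-0.124,0.152,-0.12],0],[[0,0,0],[-0.15,0.184,-0.12],0],[[0,0,0],[-0.175,0.214,-0.12],0]]'
python3 -m handwheel '[[[0,0,0],[-0.02,0.025,0],0],[[0,0,0],[-0.035,0.043,0],0],[[0,0,0],[-0.041,0.05,0],0],[[0,0,0],[-0.041,0.05,0],0],[[0,0,0],[-0.041,0.05,0],0],[[0,0,0],[-0.041,0.05,0],0]]'
python3 d.py 601 -234.5 9.5 61
python3 - <<'E'
from h import *
c=snap('wrist','w6');W=cloud(c)
m=(abs(W[...,2]-10)<3)&(np.hypot(W[...,0]-601,W[...,1]+234)<50);p=W[m][:,:2];print(len(p))
from scipy.optimize import least_squares
h=cv2.convexHull(p.astype(np.float32))[:,0]
# outer rim fit: far side only
a=np.radians(61);s=h@[np.cos(a),np.sin(a)];h=h[s>np.array([601,-234.5])@[np.cos(a),np.sin(a)]+5]
r=least_squares(lambda q:np.hypot(*(h-q).T)-43.5,[601,-234],loss='soft_l1');print(r.x,r.cost,len(h))
E
```

```text
time: 13.2
tool_pos: [574.9, -174.6, 123.9]
tcp_rot: [-3.139, 0.0, 1.063]
contact_force: [0.8, 0.3, -5.6]
grip_width: 63.1
finger_force: 30.0
time: 13.8
tool_pos: [599.0, -232.0, 124.6]
tcp_rot: [-3.14, -0.0, 1.064]
contact_force: [0.5, -0.9, -5.6]
grip_width: 63.4
finger_force: 30.0
turn [-0.07 -0.01 -0.03] shift [-0.0013  0.0031  0.1151] t 13.8 q6 0.02 yaw 61.0 pos [ 599.  -232.   124.6] w 63.410491002144035 F [ 0.5 -0.9 -5.6]
684
[ 599.4619874  -235.74491894] 0.5760062923935796 28
```

View pics/w6.png

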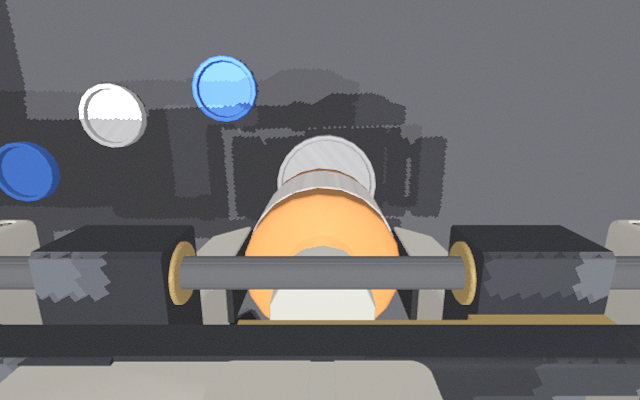

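The large bottle hangs upright above the large saucer (rim at (326,140)-(326,190)). Lowering it.

```bash
python3 -m handwheel '[[[0,0,0],[-0.002,0.002,0.03],0],[[0,0,0],[-0.002,0.002,0.065],0],[[0,0,0],[-0.002,0.002,0.09],0],[[0,0,0],[-0.002,0.002,0.104],0],[[0,0,0],[-0.002,0.002,0.11],0],[[0,0,0],[-0.002,0.002,0.113],0],[[0,0,0],[-0.002,0.002,0.114],0],[[0,0,0],[-0.002,0.002,0.114],0],[[0,0,0],[-0.002,0.002,0.114],0]]'
python3 -m handwheel '[[[0,0,0],[0,0,0.0005],0],[[0,0,0],[0,0,0.001],0],[[0,0,0],[0,0,0.0015],0],[[0,0,0],[0,0,0.0015],0]]'
```

```text
time: 14.75
tool_pos: [600.8, -236.6, 11.7]
tcp_rot: [3.14, 0.0, 1.063]
contact_force: [0.3, 0.0, -4.8]
grip_width: 63.6
finger_force: 30.0
time: 15.15
tool_pos: [600.3, -236.4, 9.5]
tcp_rot: [3.141, 0.0, 1.063]
contact_force: [-2.2, 0.2, -1.4]
grip_width: 63.4
finger_force: 30.0
```

Contact is beginning. One more millimetre, then release and rise.

```bash
python3 -m handwheel '[[[0,0,0],[0,0,0.0005],0],[[0,0,0],[0,0,0.001],0],[[0,0,0],[0,0,0.001],0]]'
python3 -m handwheel '[[[0,0,0],[0,0,0],1],[[0,0,0],[0,0,0],1],[[0,0,0],[0,0,0],1],[[0,0,0],[0,0,0],1],[[0,0,0],[0,0,0],1],[[0,0,0],[0,0,-0.01],1],[[0,0,0],[0,0,-0.04],1],[[0,0,0],[0,0,-0.08],1],[[0,0,0],[0,0,-0.12],1],[[0,0,0],[0,0,-0.16],1],[[0,0,0],[0,0,-0.18],1],[[0,0,0],[0,0,-0.18],1]]'; python3 d.py 406.5 295 190 61
```

```text
time: 15.45
tool_pos: [600.3, -236.4, 9.5]
tcp_rot: [3.141, 0.0, 1.063]
contact_force: [-3.0, 1.6, 5.8]
grip_width: 63.1
finger_force: 30.0
time: 16.65
tool_pos: [601.9, -237.1, 193.1]
tcp_rot: [3.133, -0.0, 1.063]
contact_force: [-0.1, 0.3, 0.1]
grip_width: 91.8
finger_force: 0.0
turn [ 0.48 -0.   -0.1 ] shift [ 0.3699 -0.4295 -0.0005] t 16.65 q6 0.01 yaw 60.9 pos [ 601.9 -237.1  193.1] w 91.78281520628106 F [-0.1  0.3  0.1]
```

```bash
python3 -m handwheel '[[[0,0,0],[0.37,-0.43,0],1],[[0,0,0],[0.37,-0.43,0],1],[[0,0,0],[0.37,-0.43,0],1],[[0,0,0],[0.37,-0.43,0],1],[[0,0,0],[0.37,-0.43,0],1],[[0,0,0],[0.37,-0.43,0],1],[[0,0,0],[0.37,-0.43,0],1],[[0,0,0],[0.37,-0.43,0],1],[[0,0,0],[0.37,-0.43,0],1],[[0,0,0],[0.37,-0.43,0],1],[[0,0,0],[0.37,-0.43,0],1],[[0,0,0],[0.37,-0.43,0],1]]'
python3 -m handwheel '[[[0,0,0],[0,0,0],1],[[0,0,0],[0,0,0],1],[[0,0,0],[0,0,0],1],[[0,0,0],[0,0,0],1]]'
python3 d.py 406.5 295.5 0 61
python3 - <<'E'
from h import *
c=snap('wrist','w7');W=cloud(c)
m=(W[...,2]>84)&(W[...,2]<93)&(np.hypot(W[...,0]-406,W[...,1]-295)<40);v,u=np.where(m);print(np.median(u),np.median(v));p=W[m];lo,hi=np.percentile(p,1,0),np.percentile(p,99,0);print(len(p),(lo+hi)/2,hi-lo)
E
```

```text
time: 17.85
tool_pos: [401.8, 299.4, 187.2]
tcp_rot: [-3.14, 0.001, 1.067]
contact_force: [1.1, -0.4, 0.3]
grip_width: 91.5
finger_force: 0.0
time: 18.25
tool_pos: [404.9, 295.0, 187.9]
tcp_rot: [3.142, 0.0, 1.061]
contact_force: [-0.1, 0.6, -0.5]
grip_width: 91.8
finger_force: 0.0
turn [ 0.    0.03 -0.21] shift [0.0013 0.0011 0.1879] t 18.25 q6 0.99 yaw 60.8 pos [404.9 295.  187.9] w 91.84725063280884 F [-0.1  0.6 -0.5]
325.0 185.0
634 [406.73436044 295.09524024  86.09239466] [22.60587496 22.42870094  3.32520736]
```

```bash
python3 -m handwheel '[[[0,0,0],[0.001,0.002,0.04],1],[[0,0,0],[0.001,0.002,0.085],1],[[0,0,0],[0.001,0.002,0.13],1],[[0,0,0],[0.001,0.002,0.165],1],[[0,0,0],[0.001,0.002,0.182],1],[[0,0,0],[0.001,0.002,0.189],1],[[0,0,0],[0.001,0.002,0.189],1]]'
python3 -m handwheel '[[[0,0,0],[0,0,0],0],[[0,0,0],[0,0,0],0],[[0,0,0],[0,0,0],0],[[0,0,0],[0,0,0],0],[[0,0,0],[0,0,0],0],[[0,0,0],[0,0,0],0],[[0,0,0],[0,0,0],0],[[0,0,0],[0,0,0],0]]'; python3 d.py 637.5 -14 112 61
```

```text
time: 19.0
tool_pos: [406.7, 295.5, -1.4]
tcp_rot: [-3.141, 0.001, 1.062]
contact_force: [-0.1, -0.4, 0.1]
grip_width: 92.0
finger_force: 0.0
time: 19.8
tool_pos: [406.9, 296.1, -0.8]
tcp_rot: [3.141, -0.0, 1.063]
contact_force: [1.4, -0.7, 2.8]
grip_width: 45.6
finger_force: 30.0
turn [ 0.03 -0.02 -0.1 ] shift [-0.1588  0.3523 -0.1126] t 19.8 q6 0.98 yaw 60.9 pos [406.9 296.1  -0.8] w 45.5858047111959 F [ 1.4 -0.7  2.8]
```

```bash
python3 -m handwheel '[[[0,0,0],[0,0,-0.01],0],[[0,0,0],[0,0,-0.04],0],[[0,0,0],[0,0,-0.08],0],[[0,0,0],[0,0,-0.11],0],[[0,0,0],[-0.01,0.02,-0.115],0],[[0,0,0],[-0.026,0.058,-0.115],0],[[0,0,0],[-0.044,0.098,-0.115],0],[[0,0,0],[-0.062,0.138,-0.115],0],[[0,0,0],[-0.08,0.178,-0.115],0],[[0,0,0],[-0.098,0.218,-0.115],0],[[0,0,0],[-0.116,0.258,-0.115],0],[[0,0,0],[-0.134,0.298,-0.115],0]]'
python3 -m handwheel '[[[0,0,0],[-0.012,0.027,0],0],[[0,0,0],[-0.02,0.045,0],0],[[0,0,0],[-0.025,0.054,0],0],[[0,0,0],[-0.025,0.054,0],0],[[0,0,0],[-0.025,0.054,0],0],[[0,0,0],[-0.025,0.054,0],0]]'
python3 d.py 637.5 -14 4.5 61
python3 - <<'E'
from h import *
c=snap('wrist','w8');W=cloud(c)
m=(abs(W[...,2]-10)<3)&(np.hypot(W[...,0]-638,W[...,1]+14)<40);p=W[m][:,:2];print(len(p))
from scipy.optimize import least_squares
h=cv2.convexHull(p.astype(np.float32))[:,0]
a=np.radians(61);t=np.array([np.cos(a),np.sin(a)]);h=h[h@t>np.array([638,-14])@t+4]
r=least_squares(lambda q:np.hypot(*(h-q).T)-34.5,[638,-14],loss='soft_l1');print(r.x,r.cost,len(h))
E
```

```text
time: 21.0
tool_pos: [602.3, 32.6, 114.4]
tcp_rot: [-3.141, 0.0, 1.063]
contact_force: [-0.1, -0.7, -1.0]
grip_width: 45.9
finger_force: 30.0
time: 21.6
tool_pos: [636.2, -12.8, 114.3]
tcp_rot: [-3.141, 0.0, 1.064]
contact_force: [-0.4, 0.2, -2.4]
grip_width: 45.7
finger_force: 30.0
turn [-0.03  0.   -0.03] shift [-0.0004  0.0017  0.1098] t 21.6 q6 0.37 yaw 61.0 pos [636.2 -12.8 114.3] w 45.71637165996945 F [-0.4  0.2 -2.4]
714
[636.23928422 -14.21162271] 11.071887695943245 11
```

View pics/w8.png

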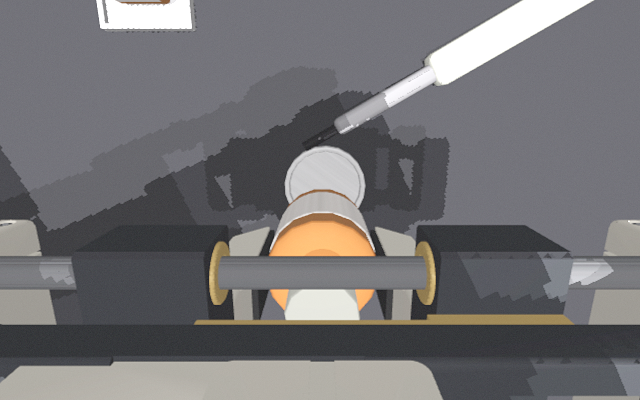

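The medium bottle is above its saucer at (325,185), and the pipette tip at (305,147) lies beyond the rim. Lowering.

```bash
python3 -m handwheel '[[[0,0,0],[-0.001,0.0015,0.03],0],[[0,0,0],[-0.001,0.0015,0.065],0],[[0,0,0],[-0.001,0.0015,0.09],0],[[0,0,0],[-0.001,0.0015,0.103],0],[[0,0,0],[-0.001,0.0015,0.107],0],[[0,0,0],[-0.001,0.0015,0.109],0],[[0,0,0],[-0.001,0.0015,0.11],0],[[0,0,0],[-0.001,0.0015,0.11],0]]'
python3 -m handwheel '[[[0,0,0],[0,0,0.0005],0],[[0,0,0],[0,0,0.001],0],[[0,0,0],[0,0,0.0015],0],[[0,0,0],[0,0,0.0015],0]]'
```

```text
time: 22.45
tool_pos: [638.5, -15.7, 5.3]
tcp_rot: [3.14, -0.001, 1.063]
contact_force: [1.2, -0.3, -1.6]
grip_width: 45.6
finger_force: 30.0
time: 22.85
tool_pos: [638.0, -15.7, 3.3]
tcp_rot: [3.141, -0.0, 1.063]
contact_force: [-0.7, -0.7, 3.6]
grip_width: 45.4
finger_force: 30.0
```

Contact. Release, rise and travel to the small bottle.

```bash
python3 -m handwheel '[[[0,0,0],[0,0,0],1],[[0,0,0],[0,0,0],1],[[0,0,0],[0,0,0],1],[[0,0,0],[0,0,0],1],[[0,0,0],[0,0,0],1],[[0,0,0],[0,0,-0.01],1],[[0,0,0],[0,0,-0.04],1],[[0,0,0],[0,0,-0.08],1],[[0,0,0],[0,0,-0.12],1],[[0,0,0],[0,0,-0.16],1],[[0,0,0],[0,0,-0.18],1],[[0,0,0],[0,0,-0.18],1]]'; python3 d.py 526 -409 180 61
```

```text
time: 24.05
tool_pos: [639.7, -15.9, 187.5]
tcp_rot: [3.134, -0.003, 1.063]
contact_force: [-0.1, -0.2, -0.4]
grip_width: 91.8
finger_force: 0.0
turn [ 0.45 -0.17 -0.09] shift [-0.3988  0.0918  0.0071] t 24.05 q6 0.36 yaw 60.9 pos [639.7 -15.9 187.5] w 91.80305000875688 F [-0.1 -0.2 -0.4]
```

```bash
python3 -m handwheel '[[[0,0,0],[-0.398,0.094,0],1],[[0,0,0],[-0.398,0.094,0],1],[[0,0,0],[-0.398,0.094,0],1],[[0,0,0],[-0.398,0.094,0],1],[[0,0,0],[-0.398,0.094,0],1],[[0,0,0],[-0.398,0.094,0],1],[[0,0,0],[-0.398,0.094,0],1],[[0,0,0],[-0.398,0.094,0],1],[[0,0,0],[-0.398,0.094,0],1],[[0,0,0],[-0.398,0.094,0],1],[[0,0,0],[-0.398,0.094,0],1],[[0,0,0],[-0.398,0.094,0],1]]'
python3 -m handwheel '[[[0,0,0],[0,0,0],1],[[0,0,0],[0,0,0],1]]'
python3 d.py 525.5 -409.5 -9 61
python3 - <<'E'
from h import *
c=snap('wrist','w9');W=cloud(c)
m=(W[...,2]>70)&(W[...,2]<79)&(np.hypot(W[...,0]-526,W[...,1]+409)<35);v,u=np.where(m);print(np.median(u),np.median(v));p=W[m];lo,hi=np.percentile(p,1,0),np.percentile(p,99,0);print(len(p),(lo+hi)/2,hi-lo)
E
```

```text
time: 25.25
tool_pos: [527.1, -407.2, 182.5]
tcp_rot: [-3.141, -0.001, 1.065]
contact_force: [-0.0, -0.5, 0.2]
grip_width: 91.5
finger_force: 0.0
time: 25.45
tool_pos: [527.0, -408.0, 182.9]
tcp_rot: [3.141, 0.0, 1.065]
contact_force: [-0.0, -0.2, 0.8]
grip_width: 91.8
finger_force: 0.0
turn [0.02 0.   0.  ] shift [-0.0021 -0.0006  0.1919] t 25.45 q6 -0.27 yaw 61.0 pos [ 527.  -408.   182.9] w 91.82126695470794 F [-0.  -0.2  0.8]
324.0 188.0
466 [ 525.91738977 -411.57067086   72.0942995 ] [20.06580532 19.89785788  3.38629194]
```

```bash
python3 -m handwheel '[[[0,0,0],[-0.003,0.0005,0.04],1],[[0,0,0],[-0.003,0.0005,0.085],1],[[0,0,0],[-0.003,0.0005,0.13],1],[[0,0,0],[-0.003,0.0005,0.165],1],[[0,0,0],[-0.003,0.0005,0.185],1],[[0,0,0],[-0.003,0.0005,0.193],1],[[0,0,0],[-0.003,0.0005,0.193],1]]'
python3 -m handwheel '[[[0,0,0],[0,0,0],0],[[0,0,0],[0,0,0],0],[[0,0,0],[0,0,0],0],[[0,0,0],[0,0,0],0],[[0,0,0],[0,0,0],0],[[0,0,0],[0,0,0],0],[[0,0,0],[0,0,0],0],[[0,0,0],[0,0,0],0],[[0,0,0],[0,0,0],0],[[0,0,0],[0,0,0],0]]'; python3 d.py 470 -94.5 105 61
```

```text
time: 26.2
tool_pos: [525.1, -411.5, -11.1]
tcp_rot: [-3.14, -0.0, 1.063]
contact_force: [0.0, -0.3, -0.3]
grip_width: 91.9
finger_force: 0.0
time: 27.2
tool_pos: [525.3, -412.1, -10.4]
tcp_rot: [3.141, 0.0, 1.063]
contact_force: [1.1, -0.3, 0.1]
grip_width: 29.3
finger_force: 30.0
turn [ 0.01  0.   -0.1 ] shift [ 0.2506 -0.2028 -0.1154] t 27.2 q6 -0.27 yaw 60.9 pos [ 525.3 -412.1  -10.4] w 29.28362264180405 F [ 1.1 -0.3  0.1]
```

```bash
python3 -m handwheel '[[[0,0,0],[0,0,-0.01],0],[[0,0,0],[0,0,-0.04],0],[[0,0,0],[0,0,-0.08],0],[[0,0,0],[0,0,-0.11],0],[[0,0,0],[0.016,-0.013,-0.115],0],[[0,0,0],[0.044,-0.036,-0.115],0],[[0,0,0],[0.076,-0.062,-0.115],0],[[0,0,0],[0.108,-0.088,-0.115],0],[[0,0,0],[0.14,-0.114,-0.115],0],[[0,0,0],[0.172,-0.14,-0.115],0],[[0,0,0],[0.204,-0.165,-0.115],0],[[0,0,0],[0.23,-0.186,-0.115],0]]'
python3 -m handwheel '[[[0,0,0],[0.012,-0.01,0],0],[[0,0,0],[0.02,-0.016,0],0],[[0,0,0],[0.02,-0.016,0],0],[[0,0,0],[0.02,-0.016,0],0],[[0,0,0],[0.02,-0.016,0],0]]'
python3 d.py 470 -94.5 -5 61
python3 - <<'E'
from h import *
c=snap('wrist','w10');W=cloud(c)
m=(abs(W[...,2]-10)<3)&(np.hypot(W[...,0]-470,W[...,1]+94)<32);p=W[m][:,:2];print(len(p))
from scipy.optimize import least_squares
h=cv2.convexHull(p.astype(np.float32))[:,0]
a=np.radians(61);t=np.array([np.cos(a),np.sin(a)]);h=h[h@t>np.array([470,-94.5])@t+4]
r=least_squares(lambda q:np.hypot(*(h-q).T)-26.5,[470,-94],loss='soft_l1');print(r.x,r.cost,len(h))
E
```

```text
time: 28.4
tool_pos: [474.1, -118.6, 105.5]
tcp_rot: [3.141, -0.0, 1.063]
contact_force: [1.2, 0.5, -0.2]
grip_width: 29.5
finger_force: 30.0
time: 28.9
tool_pos: [470.7, -96.5, 104.6]
tcp_rot: [3.141, 0.0, 1.062]
contact_force: [-0.1, -1.2, 0.2]
grip_width: 29.4
finger_force: 30.0
turn [ 0.03  0.01 -0.17] shift [ 0.0014 -0.0017  0.1096] t 28.9 q6 0.15 yaw 60.8 pos [470.7 -96.5 104.6] w 29.40009908429692 F [-0.1 -1.2  0.2]
653
[469.17363546 -95.08535263] 0.2741896761170195 19
```

View pics/w10.png

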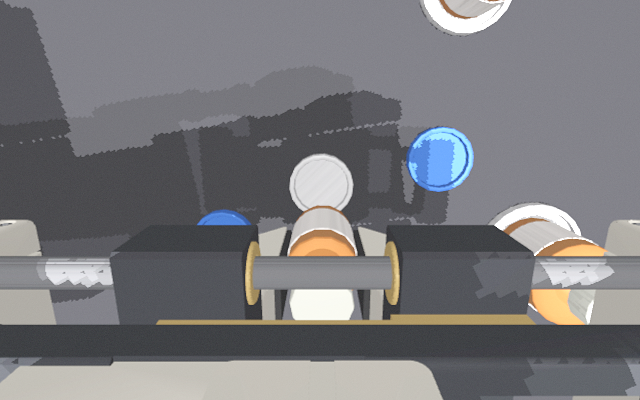

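The small bottle is above the small steel saucer (321,185). The large bottle (560,270) is clear of the gripper. Lowering.

```bash
python3 -m handwheel '[[[0,0,0],[0.0007,-0.0017,0.03],0],[[0,0,0],[0.0007,-0.0017,0.065],0],[[0,0,0],[0.0007,-0.0017,0.09],0],[[0,0,0],[0.0007,-0.0017,0.103],0],[[0,0,0],[0.0007,-0.0017,0.107],0],[[0,0,0],[0.0007,-0.0017,0.109],0],[[0,0,0],[0.0007,-0.0017,0.11],0],[[0,0,0],[0.0007,-0.0017,0.11],0]]'
python3 -m handwheel '[[[0,0,0],[0,0,0.0005],0],[[0,0,0],[0,0,0.001],0],[[0,0,0],[0,0,0.0015],0],[[0,0,0],[0,0,0.0015],0]]'
```

```text
time: 29.75
tool_pos: [469.8, -94.2, -4.7]
tcp_rot: [3.14, -0.0, 1.063]
contact_force: [0.1, 2.0, -1.2]
grip_width: 29.3
finger_force: 30.0
time: 30.15
tool_pos: [469.5, -94.0, -6.5]
tcp_rot: [3.141, -0.0, 1.063]
contact_force: [0.6, 0.8, 3.7]
grip_width: 29.5
finger_force: 30.0
```

```bash
python3 -m handwheel '[[[0,0,0],[0,0,0],1],[[0,0,0],[0,0,0],1],[[0,0,0],[0,0,0],1],[[0,0,0],[0,0,0],1],[[0,0,0],[0,0,0],1],[[0,0,0],[0,0,-0.01],1],[[0,0,0],[0,0,-0.04],1],[[0,0,0],[0,0,-0.08],1],[[0,0,0],[0,0,-0.12],1],[[0,0,0],[0,0,-0.16],1],[[0,0,0],[0,0,-0.2],1],[[0,0,0],[0,0,-0.2],1]]'
python3 -m handwheel '[[[0,0,0],[-0.05,-0.1,0],1],[[0,0,0],[-0.05,-0.1,0],1],[[0,0,0],[-0.05,-0.1,0],1],[[0,0,0],[-0.05,-0.1,0],1],[[0,0,0],[-0.05,-0.1,0],1]]'
python3 - <<'E'
from h import *
snap('top','top9');d=snap('side','s9')
c=np.load('/tmp/top9.npz');W=cloud(c)
for n,x,y,z in[('sq',594,192,86),('large',600,-236,100),('med',637,-15,92),('small',469.5,-94.5,78),('jar',529,420,42)]:
    m=(abs(W[...,2]-z)<5)&(np.hypot(W[...,0]-x,W[...,1]-y)<40);p=W[m];print(n,m.sum(),(np.percentile(p,2,0)+np.percentile(p,98,0))/2 if len(p) else '')
cv2.imwrite('pics/f.png',np.vstack([c['image'][130:280,150:490,::-1],cv2.resize(d['image'][120:320,170:450,::-1],(340,243))]).repeat(1,0))
E
```

```text
time: 31.35
tool_pos: [472.0, -94.9, 199.2]
tcp_rot: [3.13, -0.002, 1.063]
contact_force: [0.7, -0.5, -0.5]
grip_width: 91.8
finger_force: 0.0
time: 31.85
tool_pos: [358.6, -89.4, 193.6]
tcp_rot: [3.14, -0.0, 1.062]
contact_force: [0.6, 0.3, 0.4]
grip_width: 92.1
finger_force: 0.0
sq 44 [594.97538006 195.73139984  85.61989852]
large 118 [ 598.78472116 -233.05516567   99.78384543]
med 58 [635.25931349 -14.32856357  91.56096237]
small 51 [468.18306197 -90.00188302  77.75494167]
jar 249 [529.61559681 419.89285972  41.99772114]
```

View pics/f.png

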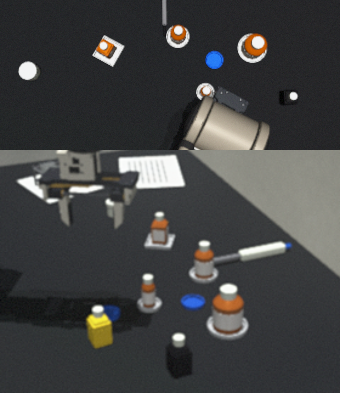

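All four bottles stand upright in their saucers. The cap heights are 86, 100, 92 and 78 mm, each the bottle height plus the 4 mm recess floor. The jar and pipette are where they were.

```bash
python3 -c "from plant import close_job;print(close_job())"
```

```text
the job is handed in; nothing more can be done
None
```

The job is handed in: all four bottles stand upright in their own saucers, at about 32 s of the 109 s allowed, and the jar and pipette were not moved; the first grip on the square bottle closed on its cap, so I regripped it lower before lifting.

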